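# Tip the reject cups into the latched bin

## Robot

A 6-joint arm with a two-finger parallel gripper is mounted at the origin on a cart in front of the work surface, level with it; the furniture and walls round the work are solid. World frame = base frame: x ahead of the robot, y to its left, z up, the work surface at z = 0. Lengths are in m, angles in degrees, forces in N, time in s.
With the tool pointing down it reaches from about 0.3 to 0.75 m from the base axis. Payload 8.5 kg.
Tool frame: the origin (TCP) lies at the very end of the fingers, on their centre line; the grasp point (between the pads) lies 19 mm behind it; z points along the fingers, y is the line along which they close (so a half turn about z gives the same grasp; the last joint's range is limited). The gripper opens to 85 mm and grips with 20 to 120 N. Pads are 22 mm wide; open, the fingers measure 114 mm over their backs; the gripper's body (76 mm by 85 mm) begins 54 mm behind the grasp point. The pads swing forward as they close: fully open they stand 13 mm farther back than shut.
Start: joints at [64.211, 21.807, 74.336, -0, 83.858, -12.336], TCP at [0.128, 0.535, 0.231] pointing down, gripper open.
Joint ranges: [-178.18, 178.18], [-50.72, 133.34], [12.68, 142.11], [-81.47, 261.47], [9.98, 163.14], [-165.26, 165.26]. Speed limits (degrees/s): [136.94, 136.94, 180, 180, 180, 180].

## Interface

Orientations are given as a 3x3 rotation matrix whose columns are the frame's x, y, z axes.
In Python, from rig import observe, cams, ticket gives the robot as it stands.
- The arm moves only by the tool move_arm, never from a script. Its arguments are lists of equal length, an entry for each row: "jaw": the finger opening in cm, from 0 to 8.54; "dp": the shift along the tool's x, y, z in cm, a list of three; "turn": the turn, a rotation vector about the tool's x, y, z in rad, a list of three. In form: {"jaw": [jaw, ...], "dp": [[tx, ty, tz], ...], "turn": [[wx, wy, wz], ...]}. A call has 1 to 12 rows; each row shifts and turns the commanded pose from where the row before left it, along the tool's axes as they then stand; what a row does not reach is not made up. A row lasts 1/12 s, in which the tool goes at most 41.7 mm and 7.16 degrees, less where a joint would pass 70% of its speed; a pose out of reach is approached as far as the arm can. A call is refused whole if a number of a shift passes 4.17 or a number of a turn 0.125, either way. A call with a gripper value outside its range is refused whole. The fingers move at their own pace and stop on an object; "force" is the grip in N (left out, the last holds). Time passes only in rows, so rows that do not move let the fingers close. It gives the time, the measured TCP pose, the force, the opening and the grip force at its end, in the units of the state.
- observe(): the state, without advancing time (a new reading comes with each control period).
- cams.get_image(name): name is "side" or "top"; returns (picture, depth): 480x640x3 uint8, red, green, blue; 480x640 float32, m along the optical axis (not along the pixel's ray), 0 where there is no reading.
- cams.calibration(name): a dict with "vertical_fov" (degrees; the focal length in pixels is half the picture's height over the tangent of half this angle, whatever the lens; pixels are square), "cx", "cy" (the principal point, pixels), "view" (4x4, takes a point from world to camera coordinates). Camera axes: x right, y up, looking along -z (the intrinsics and any distortion apply to the point x, -y, -z); pixel columns grow to the right and rows downward; lengths in m; the calibration is good to about 2 mm. A picture is of the moment at which its call begins. calibration takes no time and is no camera call.
- ticket.close_job(): hands the job in; it is judged then, once.
Trained networks look in the newest picture that a camera, given by its name, has taken for a name from the list of things; names that differ only in an ending like _2 or _b are one class to them, and where a whole thing is asked for, a point or a joint stands for the part that bears it (a point fixed in the world has none). Each returns a list of dicts, best first, with "p" (0 to 1); they miss things now and then, are a little off and sometimes report something else, mostly with a low value. They report only what shows in the picture. A call takes as long as a camera call. They do not tell look-alikes from the thing itself.
- cams.spot_in(camera, query): "box" ([centre column, centre row, width, height] as shares, 0 to 1, of the picture: columns of its width, rows of its height, round what is visible of it).
- cams.outline_of(camera, query): "mask" (480x640 bool, what is visible of it) and "box" ([centre column, centre row, width, height] as shares, 0 to 1, of the picture: columns of its width, rows of its height, round what is visible of it).
- cams.mark_of(camera, query): "location" ([column, row] as shares, 0 to 1, of the picture: columns of its width, rows of its height: a listed point, or the origin of a listed thing).
The state is a dict: "time_s": time; "q": joint angles; "qvel": joint speeds; "joint_efforts": joint torques, N m; "position": TCP position; "tool_rot": TCP orientation; "ft_force": force on the tool from outside, world axes, zero at the start; "wrist_torque": the same for the moment, N m; "grip_width": finger opening in m; "gripper_force": force on a finger pad.
Only numpy, scipy, OpenCV 4.12 (cv2) and the standard library are available. Lean on these libraries where they do the work, as an engineer would, in place of code of your own. Each camera call takes 0.05 s, during which the arm holds its last target. There are 200 camera calls.

## Task

Empty the tray of reject sample cups into the bin beside it: press the blue lid down once so that its push-push catch lets go and the lid springs open, then lift the tray by its red bar so that all three cups slide into the bin, and lower the empty tray back onto its rest. Finally swing the lid shut without slamming it and press it down until it catches and stays shut by itself; leave the empty plastic cup, the tape roll and the tape measure alone.

Things in the scene. Friction and masses are not known exactly. Their poses are not given: they have to be found in the camera images.
- station: the reject station, fixed to the worktop: grey open bin with inset blue lid, beside it a pivoted aluminium tip tray on two legs. Origin at worktop height under the bin wall on the tray side; z up, +y from bin toward tray, +x away from the face with the black latch case (x -141 to -91, y -49 to -3 mm, top z 120). Its yaw varies. The tray at rest covers x -82 to 82, y 8 to 168 mm.
- bin_floor (a point): centre of the bin's inner floor, 6 mm above the worktop, 90 mm from the station's origin toward its -y; axes as the station's. The bin's inside is 172 mm (x) by 180 mm (y), rim 129 mm above this floor, walls 5 to 6 mm thick.
- lid (a joint): angle of the blue lid, rad: 0 shut and caught; -0.060 pressed to its stop; 1.35 fully open, standing at the bin's -y side. When free, a weak spring opens it in 2 s. Catch: pressing to near the stop (past -0.052) and letting go frees a caught lid, catches a free one; a slam (over 2 rad/s) may miss. Pressing takes 3 to 4 N at the pad, swinging the open lid shut 1 to 3 N. No handle: push its outer (top) face.
- press_pad (a point): centre of the top of the round yellow pad with black middle (36 mm across) on the lid's top face, where to press. 115 mm from the lid's hinge axis toward the tray, 5 mm above the lid's middle plane. Moves with the lid. When shut it is 137 mm above the worktop.
- lid_hinge (a point): point on the lid's hinge axis at mid-width (station y -176, z 132 mm). The lid plate is 166 mm wide, 6 mm thick and reaches from 7 to 173 mm from this axis. Turns with the lid: y points along the lid to its free edge, z out of its top face.
- tip_tray (a joint): tilt of the tip tray, rad: 0 = level, on its rest; grows as the red bar is lifted and the tray pours toward the bin; at most 1.15. Its weight brings it back to 0. The cups slide out at about 0.5 to 1.0. No catch or spring.
- tray_bar (a point): middle of the tray's red round handle bar: 12 mm thick, 110 mm long along station x, free on all sides. At rest 199 mm above the worktop, 45 mm outboard of the tray's end wall, 58 mm above its floor. Swings about tray_hinge on a radius of 215 mm (at rest 207 mm along station +y and 60 mm up from it).
- tray_hinge (a point): point on the tray's pivot axis at mid-width, along station x, at the bin's rim (station y 6, z 139 mm). The tray is 164 mm wide, 160 mm long, its side and end walls 28 mm high above the floor, open toward the bin.
- cup_a_center (a point): one of three small sealed sample cups (cream-coloured, round, blue foil lid): 68 mm across the top, 57 mm high, about 0.09 kg, standing upright in the aluminium tip tray at the start. This point is the cup's centre, half-way up.
- cup_b_center (a point): one of three small sealed sample cups (cream-coloured, round, blue foil lid): 68 mm across the top, 57 mm high, about 0.09 kg, standing upright in the aluminium tip tray at the start. This point is the cup's centre, half-way up.
- cup_c_center (a point): one of three small sealed sample cups (cream-coloured, round, blue foil lid): 68 mm across the top, 57 mm high, about 0.09 kg, standing upright in the aluminium tip tray at the start. This point is the cup's centre, half-way up.
- empty_cup: bystander: empty translucent white plastic cup, 96 mm across, 86 mm high, upright; origin under its centre
- tape_roll: bystander: roll of brown packing tape lying flat, 96 mm across, 48 mm high; origin under its centre
- tape_measure: bystander: yellow and black tape measure, 36 x 86 x 62 mm; origin under its centre
Not all that is in view belongs to the job. Leave any yellow look-alike of the part that bears cup_b_center alone.

How it is judged (in metres and radians):
On the way, in this order (a step that is already met when the one before it is completed fails the run):
1. the catch is freed and the lid has sprung open (over 1.1 rad), the tray still down (value of joint lid above 1.1 rad and value of joint tip_tray below 0.1 rad), for 0.2 s.
2. all three cups are in the bin, the tray still tipped up (over 0.3 rad) and the lid open (x of cup_a_center in the frame of station between -0.09 and 0.09 m and y of cup_a_center in the frame of station between -0.183 and 0.003 m and z of cup_a_center in the frame of station between 0.01 and 0.118 m and x of cup_b_center in the frame of station between -0.09 and 0.09 m and y of cup_b_center in the frame of station between -0.183 and 0.003 m and z of cup_b_center in the frame of station between 0.01 and 0.118 m and x of cup_c_center in the frame of station between -0.09 and 0.09 m and y of cup_c_center in the frame of station between -0.183 and 0.003 m and z of cup_c_center in the frame of station between 0.01 and 0.118 m and value of joint tip_tray above 0.3 rad and value of joint lid above 1 rad), for 0.1 s.
3. the empty tray is back on its rest (value of joint tip_tray below 0.05 rad), for 0.2 s.
At the end, for the whole second after the job is handed in: all three cups lie inside the bin below its rim, the tray is down on its rest (under 0.05 rad), and the lid is shut and held by its catch with nothing pressing it (within 0.03 rad of 0) (x of cup_a_center in the frame of station between -0.09 and 0.09 m and y of cup_a_center in the frame of station between -0.183 and 0.003 m and z of cup_a_center in the frame of station between 0.01 and 0.118 m and x of cup_b_center in the frame of station between -0.09 and 0.09 m and y of cup_b_center in the frame of station between -0.183 and 0.003 m and z of cup_b_center in the frame of station between 0.01 and 0.118 m and x of cup_c_center in the frame of station between -0.09 and 0.09 m and y of cup_c_center in the frame of station between -0.183 and 0.003 m and z of cup_c_center in the frame of station between 0.01 and 0.118 m and value of joint lid between -0.03 and 0.03 rad and value of joint tip_tray below 0.05 rad); the robot touches nothing.
It fails at once if the empty cup is moved more than 40 mm (distance of empty_cup from where it was at the start of the episode above 0.04 m).
It fails at once if the tape roll is moved more than 40 mm (distance of tape_roll from where it was at the start of the episode above 0.04 m).
It fails at once if the tape measure is moved more than 40 mm (distance of tape_measure from where it was at the start of the episode above 0.04 m).
It fails at once if the lid is slammed shut (faster than 2.5 rad/s) (velocity of joint lid below -2.5 rad/s).
It also fails if it takes over 72 s, if anything falls off the work surface, if the arm or the gripper's body presses on something with over 40 N, if the wrist force passes 120 N, or if a joint passes its speed limit or range.

## Working session

There is one attempt and no reset: what is moved stays moved. The work goes in short steps, Python scripts to look and compute and a tool call to move; the robot and the scene stay as the last step left them, time stands still between calls to the robot, and variables do not carry over. Pictures are saved under pics/ and viewed, at most 10 in all, crops included, and the job is handed in when it is done.

Besides the shell and the picture viewer there is one more tool, called after "Emit:" as a command line: name --argument value ..., lists and objects as JSON in quotes. move_arm: Moves the arm, as the interface text tells. Its arguments: {"type":"object","properties":{"jaw":{"type":"array","items":{"type":"number"}},"dp":{"type":"array","items":{"type":"array","items":{"type":"number"}}},"turn":{"type":"array","items":{"type":"array","items":{"type":"number"}}},"force":{"type":"number"}},"required":["jaw","dp","turn"]}

```bash
mkdir -p pics; cat > h.py <<'E'
import numpy as np,cv2
from rig import observe,cams,ticket
def cal(n):
    c=cams.calibration(n); f=240/np.tan(np.radians(c['vertical_fov'])/2); return c,f
def px2w(n,u,v,d):
    c,f=cal(n); p=np.array([(u-c['cx'])/f*d,-(v-c['cy'])/f*d,-d,1]); return (np.linalg.inv(np.array(c['view']))@p)[:3]
def ray(n,u,v):
    o=np.linalg.inv(np.array(cal(n)[0]['view']))[:3,3]; q=px2w(n,u,v,1.)-o; return o,q/np.linalg.norm(q)
def w2px(n,p):
    c,f=cal(n); q=np.array(c['view'])@np.append(p,1); return c['cx']+f*q[0]/-q[2],c['cy']-f*q[1]/-q[2]
def tri(r1,r2):
    (o1,d1),(o2,d2)=r1,r2
    t=np.linalg.lstsq(np.stack([d1,-d2],1),o2-o1,rcond=None)[0]
    a,b=o1+t[0]*d1,o2+t[1]*d2; return (a+b)/2,np.linalg.norm(a-b)
E
python3 - <<'E'
from h import *
np.set_printoptions(precision=3,suppress=True)
for n in('top','side'):
    im,d=cams.get_image(n); cv2.imwrite(f'pics/{n}0.png',im[...,::-1]); np.save(n+'d.npy',d)
    print(n,cams.calibration(n))
M={}
for q in('press_pad','tray_bar','lid_hinge','tray_hinge','bin_floor','station','cup_a_center','empty_cup','tape_roll','tape_measure'):
    for n in('top','side'):
        r=cams.mark_of(n,q)[:3]
        for x in r:
            u,v=x['location'][0]*640,x['location'][1]*480
            dd=np.load(n+'d.npy')[int(min(v,479)),int(min(u,639))]
            print(q,n,round(x['p'],2),(round(u),round(v)),px2w(n,u,v,dd))
        if r: M[q,n]=ray(n,*(np.array(r[0]['location'])*[640,480]))
    if (q,'top') in M and (q,'side') in M: print('  TRI',q,*tri(M[q,'top'],M[q,'side']))
print(observe())
E
```

```text
top {'vertical_fov': 47.173589444382266, 'cx': 316.896583044028, 'cy': 247.39342164280433, 'view': array([[ 0.005, -1.   , -0.019, -0.005],
       [ 0.997,  0.004,  0.072, -0.549],
       [-0.071, -0.019,  0.997, -1.542],
       [ 0.   ,  0.   ,  0.   ,  1.   ]])}
side {'vertical_fov': 57.02917966025474, 'cx': 308.33871394334284, 'cy': 248.30425138277337, 'view': array([[-0.969,  0.246,  0.014,  0.519],
       [-0.171, -0.714,  0.679, -0.008],
       [ 0.177,  0.656,  0.734, -1.483],
       [ 0.   ,  0.   ,  0.   ,  1.   ]])}
press_pad top 0.69 (329, 265) [ 0.495 -0.038  0.135]
press_pad side 0.74 (325, 235) [ 0.471 -0.052  0.134]
press_pad side 0.73 (339, 263) [0.483 0.114 0.198]
  TRI press_pad [ 0.486 -0.035  0.156] 0.017665891425803916
tray_bar top 0.57 (230, 312) [0.374 0.209 0.202]
tray_bar side 0.96 (388, 283) [0.384 0.215 0.206]
  TRI tray_bar [0.376 0.209 0.195] 0.006056121973110676
lid_hinge top 0.73 (370, 254) [ 0.532 -0.152  0.03 ]
lid_hinge top 0.3 (279, 272) [0.474 0.089 0.2  ]
lid_hinge side 0.79 (296, 218) [ 0.54  -0.144  0.138]
  TRI lid_hinge [ 0.532 -0.146  0.133] 
[... 1157 characters left out ...]
e_measure top 0.72 (185, 245) [0.551 0.366 0.052]
tape_measure side 0.91 (342, 398) [0.553 0.408 0.038]
  TRI tape_measure [ 0.55   0.385 -0.012] 0.01374418685469906
{'time_s': 1.1, 'q': array([ 64.212,  21.806,  74.334,  -0.001,  83.857, -12.336]), 'qvel': array([ 0.124,  0.085,  0.036,  0.008, -0.008, -0.002]), 'joint_efforts': array([ -0.001, -44.835, -23.146,  -0.   ,   0.   ,  -0.   ]), 'position': array([0.128, 0.535, 0.231]), 'tool_rot': array([[-0.973,  0.233,  0.   ],
       [ 0.233,  0.973,  0.   ],
       [-0.   ,  0.   , -1.   ]]), 'ft_force': array([ 0.663, -0.02 ,  0.407]), 'wrist_torque': array([-0.018, -0.037, -0.019]), 'gripper_force': 0.0, 'grip_width': 0.08568555809057839}
```

View pics/top0.png

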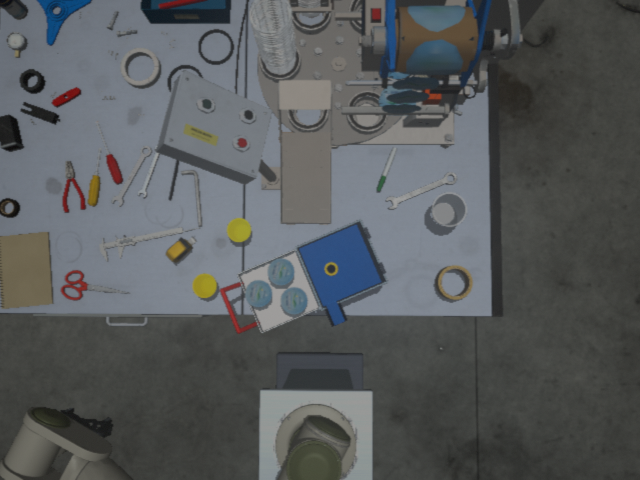

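View pics/side0.png

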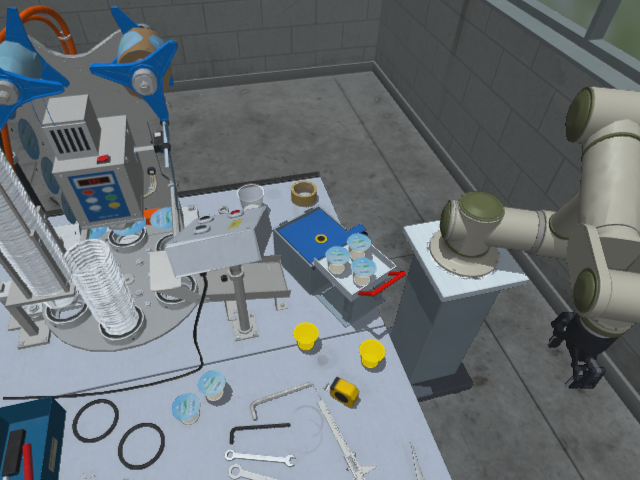

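The top view shows the blue lid with its pad at about (331,268), the tray with three cups at (260-293,270-300), and the red bar on the left at about (231,310). The yellow look-alikes are at (239,231) and (205,287), and the bystanders stand clear. The side view agrees: pad (321,238), bar (382,284).

```bash
python3 - <<'E'
from h import *
np.set_printoptions(precision=4,suppress=True)
C={}
for n in('top','side'):
    im=cv2.imread(f'pics/{n}0.png'); d=np.load(n+'d.npy'); h=cv2.cvtColor(im,cv2.COLOR_BGR2HSV)
    H,S,V=[h[...,i].astype(int) for i in range(3)]
    def comp(m,u,v,R):
        g=np.zeros_like(m); g[v-R:v+R,u-R:u+R]=1; return m&g
    pad=comp((H>18)&(H<38)&(S>120)&(V>80),*((331,268) if n=='top' else (321,238)),14)
    bar=comp(((H<8)|(H>172))&(S>130)&(V>60),*((238,308) if n=='top' else (382,284)),35)
    lid=comp((H>100)&(H<125)&(S>150),*((335,270) if n=='top' else (320,235)),60)
    for k,m in(('pad',pad),('bar',bar),('lid',lid)):
        v,u=np.nonzero(m); P=np.array([px2w(n,a,b,d[b,a]) for a,b in zip(u,v) if d[b,a]>0])
        print(n,k,len(u),'px',(u.min()+u.max())/2,(v.min()+v.max())/2,'med',np.median(P,0),'z',np.percentile(P[:,2],[5,95]))
        if k=='pad': C[n]=ray(n,(u.min()+u.max())/2,(v.min()+v.max())/2)
        if k=='lid':
            Q=P[(abs(P[:,2]-np.median(P[:,2]))<.012),:2]; r=cv2.minAreaRect((Q*1000).astype(np.float32)); print('  rect',r)
        if k=='bar':
            Q=P[P[:,2]>.185]; Q=Q[:,:2]
            # local coords with yaw 24: keep outermost
            a=np.radians(24);y=Q@[-np.sin(a),np.cos(a)]; x=Q@[np.cos(a),np.sin(a)]
            k2=y>np.percentile(y,98)-.012; B=Q[k2]; c=B.mean(0); w,vv=np.linalg.eigh(np.cov(B.T)); dr=vv[:,1]
            s=(B-c)@dr; mid=c+dr*(s.max()+s.min())/2
            print('  bar mid',mid,'len',np.ptp(s),'yaw',np.degrees(np.arctan2(dr[1],dr[0])))
print('pad tri',*tri(C['top'],C['side']))
E
```

```text
top pad 64 px 331.0 268.5 med [ 0.4844 -0.0421  0.1365] z [0.132  0.1436]
top bar 281 px 238.0 307.5 med [0.3667 0.2018 0.2023] z [0.1705 0.2088]
  bar mid [0.3776 0.2087] len 0.11694130941484382 yaw -156.5027583714563Traceback (most recent call last):
  File "<stdin>", line 13, in <module>
  File "h.py", line 6, in px2w
    c,f=cal(n); p=np.array([(u-c['cx'])/f*d,-(v-c['cy'])/f*d,-d,1]); return (np.linalg.inv(np.array(c['view']))@p)[:3]
        ~~~^^^
  File "h.py", line 4, in cal
    c=cams.calibration(n); f=240/np.tan(np.radians(c['vertical_fov'])/2); return c,f
ValueError: time passes only in moves, steps and waits
```

```bash
sed -i 's/^def cal(n):/import functools\n@functools.lru_cache(None)\ndef cal(n):/' h.py; python3 - <<'E'
from h import *
np.set_printoptions(precision=4,suppress=True)
C={}
for n in('top','side'):
    im=cv2.imread(f'pics/{n}0.png'); d=np.load(n+'d.npy'); h=cv2.cvtColor(im,cv2.COLOR_BGR2HSV)
    H,S,V=[h[...,i].astype(int) for i in range(3)]
    def comp(m,u,v,R):
        g=np.zeros_like(m); g[v-R:v+R,u-R:u+R]=1; return m&g
    pad=comp((H>18)&(H<38)&(S>120)&(V>80),*((331,268) if n=='top' else (321,238)),14)
    bar=comp(((H<8)|(H>172))&(S>130)&(V>60),*((238,308) if n=='top' else (382,284)),35)
    for k,m in(('pad',pad),('bar',bar)):
        v,u=np.nonzero(m); c=((u.min()+u.max())/2,(v.min()+v.max())/2)
        P=np.array([px2w(n,a,b,d[b,a]) for a,b in zip(u,v) if d[b,a]>0])
        print(n,k,len(u),c,np.median(P,0))
        if k=='pad': C[n]=ray(n,*c)
        else:
            Q=P[P[:,2]>.185]
            a=np.radians(23.3);y=Q[:,:2]@[-np.sin(a),np.cos(a)]; x=Q[:,:2]@[np.cos(a),np.sin(a)]
            k2=y>np.percentile(y,98)-.012; print('  bar y',np.median(y[k2]),'x',x[k2].min(),x[k2].max(),'ztop',np.percentile(Q[k2,2],[50,90]))
            p=np.median(P,0)[:2]
print('pad tri',*tri(C['top'],C['side']))
for p in([.4844,-.0421],[.3776,.2087]):
    a=np.radians(23.3);print(np.dot(p,[np.cos(a),np.sin(a)]),np.dot(p,[-np.sin(a),np.cos(a)]))
E
```

```text
top pad 64 (np.float64(331.0), np.float64(268.5)) [ 0.4844 -0.0421  0.1365]
top bar 281 (np.float64(238.0), np.float64(307.5)) [0.3667 0.2018 0.2023]
  bar y 0.04226333652181552 x 0.3709347393051545 0.4878650268195521 ztop [0.2045 0.2083]
side pad 54 (np.float64(320.5), np.float64(238.5)) [ 0.4895 -0.0382  0.1381]
side bar 285 (np.float64(381.5), np.float64(283.0)) [0.3888 0.211  0.2026]
  bar y 0.04622427299702683 x 0.374259850904549 0.4941928492874767 ztop [0.2042 0.2066]
pad tri [ 0.4873 -0.0427  0.1331] 0.0030995009332495335
0.4282429614646906 -0.2302688340960442
0.42935569998004053 0.04232177801852673
```

Emit:
move_arm --jaw '[0,0,0,0,0,0,0,0,0,0,0,0]' --dp '[[0,0,-1.5],[0,0,-1.5],[0,0,-1.5],[0,0,-1.5],[0,0,-1.5],[0,0,-1.5],[-0.5,-3.3,0],[-0.5,-3.3,0],[-0.5,-3.3,0],[-0.5,-3.3,0],[-0.5,-3.3,0],[-0.5,-3.3,0]]' --turn '[[0,0,-0.107],[0,0,-0.107],[0,0,-0.107],[0,0,-0.107],[0,0,-0.107],[0,0,-0.107],[0,0,0],[0,0,0],[0,0,0],[0,0,0],[0,0,0],[0,0,0]]'

```text
time_s: 2.1
position: [0.2343, 0.3635, 0.3214]
tool_rot: [[-0.918, -0.396, 0.0], [-0.396, 0.918, 0.0], [-0.0, 0.0, -1.0]]
ft_force: [0.6, -0.9, 0.9]
grip_width: -0.0001
gripper_force: 0.0
```

Emit:
move_arm --jaw '[0,0,0,0,0,0,0,0,0,0,0,0]' --dp '[[-0.5,-3.3,0],[-0.5,-3.3,0],[-0.5,-3.3,0],[-0.5,-3.3,0],[-0.5,-3.3,0],[-0.5,-3.3,0],[-0.5,-3.3,0],[-0.5,-3.3,0],[-0.5,-3.3,0],[-0.5,-3.3,0],[-0.5,-3.3,0],[-0.5,-3.3,0]]' --turn '[[0,0,0],[0,0,0],[0,0,0],[0,0,0],[0,0,0],[0,0,0],[0,0,0],[0,0,0],[0,0,0],[0,0,0],[0,0,0],[0,0,0]]'

```text
time_s: 3.1
position: [0.4464, 0.0234, 0.3215]
tool_rot: [[-0.918, -0.396, 0.0], [-0.396, 0.918, -0.0], [-0.0, -0.0, -1.0]]
ft_force: [0.4, -0.3, -0.2]
grip_width: -0.0001
gripper_force: 0.0
```

Emit:
move_arm --jaw '[0,0,0,0,0,0,0,0]' --dp '[[-0.27,-1.86,1],[-0.27,-1.86,2],[-0.27,-1.86,3],[-0.27,-1.86,3],[0,0,3],[0,0,3],[0,0,1.3],[0,0,0]]' --turn '[[0,0,0],[0,0,0],[0,0,0],[0,0,0],[0,0,0],[0,0,0],[0,0,0],[0,0,0]]'

```text
time_s: 3.77
position: [0.4839, -0.0387, 0.1556]
tool_rot: [[-0.918, -0.396, -0.006], [-0.396, 0.918, 0.002], [0.005, 0.004, -1.0]]
ft_force: [0.5, 0.6, -0.1]
grip_width: 0.0003
gripper_force: 0.0
```

```bash
python3 - <<'E'
from h import *
for n in('side',):
    im,d=cams.get_image(n); cv2.imwrite(f'pics/{n}1.png',cv2.resize(im[140:340,220:440,::-1],None,fx=3,fy=3))
print(observe()['position'])
E
```

```text
[ 0.4848466  -0.03886733  0.15761092]
```

View pics/side1.png

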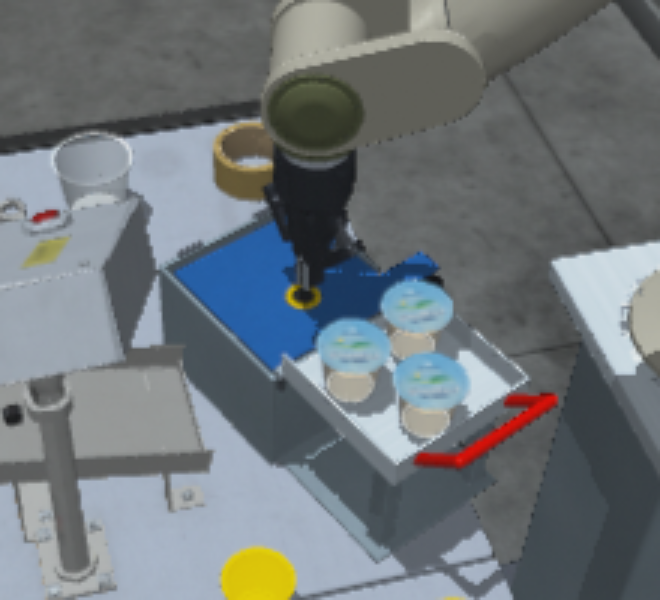

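Crop: the closed fingertips stand just above the yellow pad at (303,297), on target. Pressing now.

Emit:
move_arm --jaw '[0,0,0,0,0,0,0,0,0,0,0]' --dp '[[0,0,0.6],[0,0,0.6],[0,0,0.6],[0,0,0.2],[0,0,0.2],[0,0,0.2],[0,0,0.1],[0,0,0.1],[0,0,0.1],[0,0,0],[0,0,0]]' --turn '[[0,0,0],[0,0,0],[0,0,0],[0,0,0],[0,0,0],[0,0,0],[0,0,0],[0,0,0],[0,0,0],[0,0,0],[0,0,0]]'

```text
time_s: 4.73
position: [0.4852, -0.0389, 0.1314]
tool_rot: [[-0.918, -0.396, 0.0], [-0.396, 0.918, 0.0], [-0.0, 0.0, -1.0]]
ft_force: [-1.0, 0.9, 2.7]
grip_width: -0.0003
gripper_force: 1.3
```

Light contact force, not yet at the stop; press on in small steps.

Emit:
move_arm --jaw '[0,0,0,0]' --dp '[[0,0,0.1],[0,0,0.1],[0,0,0],[0,0,0]]' --turn '[[0,0,0],[0,0,0],[0,0,0],[0,0,0]]'

```text
time_s: 5.07
position: [0.4854, -0.039, 0.13]
tool_rot: [[-0.918, -0.396, 0.001], [-0.396, 0.918, -0.0], [-0.001, -0.001, -1.0]]
ft_force: [-3.5, 1.4, 10.3]
grip_width: 0.0001
gripper_force: 5.2
```

Emit:
move_arm --jaw '[0,0,0,0,0,0,4,4,4,4,4,4]' --dp '[[0,0,-2],[0,0,-3.5],[0,0,-3.5],[0,0,-3.5],[0,0,-3.5],[0,3,-3],[0,3.4,0],[0,3.4,0],[0,3.4,0],[0,3.4,0],[0,3.4,0],[0,3.4,0]]' --turn '[[0,0,0],[0,0,0],[0,0,0],[0,0,0],[0,0,0],[0,0,0],[0,0,0],[0,0,0],[0,0,0],[0,0,0],[0,0,0],[0,0,0]]'

```text
time_s: 6.07
position: [0.3921, 0.1767, 0.3187]
tool_rot: [[-0.918, -0.396, 0.001], [-0.396, 0.918, -0.0], [-0.001, -0.0, -1.0]]
ft_force: [0.3, 0.1, 0.7]
grip_width: 0.0401
gripper_force: 0.0
```

Emit:
move_arm --jaw '[4,4,4,4,4,4,4,4]' --dp '[[0,2.5,2],[0,1,3],[0,0,2],[0,0,0],[0,0,0],[0,0,0],[0,0,0],[0,0,0]]' --turn '[[0,0,0],[0,0,0],[0,0,0],[0,0,0],[0,0,0],[0,0,0],[0,0,0],[0,0,0]]'

```text
time_s: 6.73
position: [0.3796, 0.2074, 0.2498]
tool_rot: [[-0.919, -0.395, 0.002], [-0.395, 0.919, 0.0], [-0.002, -0.0, -1.0]]
ft_force: [-0.6, 0.2, 0.6]
grip_width: 0.0399
gripper_force: 0.0
```

```bash
python3 - <<'E'
from h import *
for n in('side',):
    im,d=cams.get_image(n); cv2.imwrite(f'pics/{n}2.png',cv2.resize(im[140:340,220:440,::-1],None,fx=3,fy=3))
p=observe()['position'];print(p, observe()['grip_width'],p[:2]@[.9184,.3955],p[:2]@[-.3955,.9184])
E
```

```text
[0.37943761 0.20737024 0.24964957] 0.03979811165382205 0.43049042944584814 0.04038125130083566
```

View pics/side2.png

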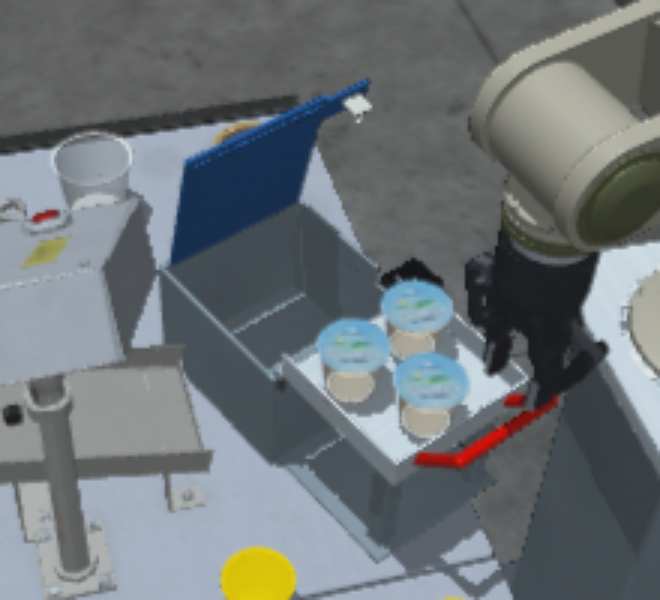

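```bash
python3 - <<'E'
from h import *
a=np.radians(23.3);R=np.array([[np.cos(a),-np.sin(a)],[np.sin(a),np.cos(a)]])
for nm,X,Y,z in(('tcp',.4305,.0404,.2496),('tip+',.4305,.0604,.25),('tip-',.4305,.0204,.25),('bar mid',.430,.0445,.199),('bar lo',.375,.0445,.199),('bar hi',.485,.0445,.199)):
    u,v=w2px('side',np.append(R@[X,Y],z)); print(nm,(u-220)*3,(v-140)*3)
E
```

```text
tcp 513.628003614101 387.2878020544723
tip+ 531.0085984295545 401.9296994443302
tip- 496.7267658467923 372.3103005015216
bar mid 508.4760022863729 428.14473726101147
bar lo 553.614988776577 398.32838162808946
bar hi 461.4480443130748 459.20884455828707
```

The lid is open and the tool projects onto the bar's middle. Go down and grip.

Emit:
move_arm --jaw '[4,4,4,4,4,0,0,0,0,0]' --dp '[[0,0.4,1.5],[0,0,2],[0,0,2],[0,0,1.4],[0,0,0],[0,0,0],[0,0,0],[0,0,0],[0,0,0],[0,0,0]]' --turn '[[0,0,0],[0,0,0],[0,0,0],[0,0,0],[0,0,0],[0,0,0],[0,0,0],[0,0,0],[0,0,0],[0,0,0]]' --force 30

```text
time_s: 7.62
position: [0.3785, 0.2103, 0.1811]
tool_rot: [[-0.918, -0.396, 0.004], [-0.396, 0.918, -0.002], [-0.002, -0.003, -1.0]]
ft_force: [2.4, -7.2, 0.9]
grip_width: 0.0106
gripper_force: 29.4
```

Emit:
move_arm --jaw '[0,0,0,0,0,0,0,0,0,0,0,0]' --dp '[[0,-0.28,-0.9],[0,-0.32,-0.88],[0,-0.36,-0.87],[0,-0.39,-0.85],[0,-0.43,-0.83],[0,-0.47,-0.81],[0,-0.5,-0.8],[0,-0.54,-0.77],[0,-0.57,-0.74],[0,-0.6,-0.72],[0,-0.64,-0.7],[0,-0.66,-0.66]]' --turn '[[0,0,0],[0,0,0],[0,0,0],[0,0,0],[0,0,0],[0,0,0],[0,0,0],[0,0,0],[0,0,0],[0,0,0],[0,0,0],[0,0,0]]'

```text
time_s: 8.62
position: [0.4003, 0.1595, 0.2768]
tool_rot: [[-0.918, -0.397, 0.002], [-0.397, 0.918, 0.004], [-0.003, 0.003, -1.0]]
ft_force: [1.7, 8.9, 3.7]
grip_width: 0.0107
gripper_force: 29.4
```

Emit:
move_arm --jaw '[0,0,0,0,0,0,0,0,0,0,0,0]' --dp '[[0,-0.69,-0.64],[0,-0.72,-0.6],[0,-0.74,-0.57],[0,-0.77,-0.54],[0,-0.79,-0.5],[0,-0.81,-0.47],[0,-0.83,-0.44],[0,-0.85,-0.4],[0,-0.87,-0.36],[0,-0.88,-0.32],[0,0,0],[0,0,0]]' --turn '[[0,0,0],[0,0,0],[0,0,0],[0,0,0],[0,0,0],[0,0,0],[0,0,0],[0,0,0],[0,0,0],[0,0,0],[0,0,0],[0,0,0]]'

```text
time_s: 9.62
position: [0.4319, 0.0858, 0.3257]
tool_rot: [[-0.918, -0.396, 0.004], [-0.396, 0.918, 0.002], [-0.004, 0.001, -1.0]]
ft_force: [2.0, 4.8, 8.1]
grip_width: 0.0105
gripper_force: 31.2
```

```bash
python3 - <<'E'
from h import *
a,_=cams.get_image('side');b,_=cams.get_image('top')
cv2.imwrite('pics/s3.png',np.hstack([cv2.resize(x[...,::-1],(400,400)) for x in(a[140:340,220:420],b[190:350,220:400])]))
print(observe()['ft_force'])
E
```

```text
[0.50678174 4.94327752 8.47102735]
```

View pics/s3.png

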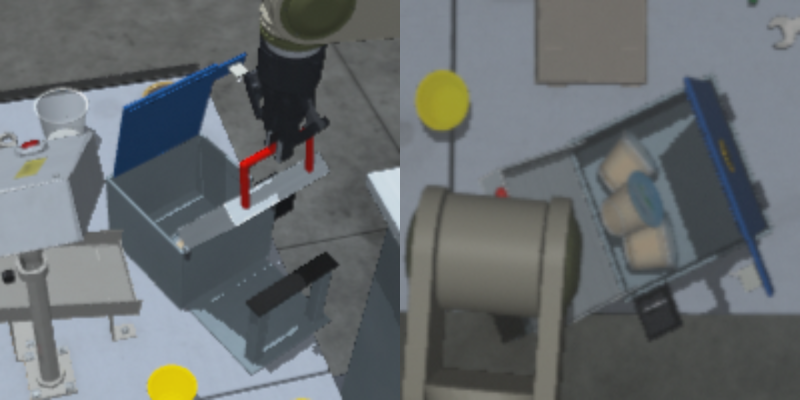

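All three cups have slid into the bin (right half, about (628,165), (632,205), (650,248)). I'll check their heights by depth.

```bash
python3 - <<'E'
from h import *
np.set_printoptions(precision=3,suppress=True)
b,d=cams.get_image('top'); o=np.array([0.430,-0.1685]);a=np.radians(23.3);R=np.array([[np.cos(a),np.sin(a)],[-np.sin(a),np.cos(a)]])
for x in cams.outline_of('top','cup_a_center')[:6]:
    v,u=np.nonzero(x['mask']); P=np.array([px2w('top',i,j,d[j,i]) for i,j in zip(u,v) if d[j,i]>0])
    S=P[:,:2]@R.T-o; print(round(x['p'],2),len(u),(u.mean(),v.mean()),'sta',S.mean(0),S.min(0),S.max(0),'z',np.percentile(P[:,2],[5,50,98]))
for u,v in((322,256),(324,272),(332,289)): print(px2w('top',u,v,d[v,u]))
E
```

```text
0.69 408 (np.float64(333.203431372549), np.float64(288.6029411764706)) sta [-0.052 -0.048] [-0.085 -0.082] [-0.02  -0.012] z [0.016 0.057 0.072]
0.44 5738 (np.float64(332.8297316138027), np.float64(271.1066573719066)) sta [-0.008 -0.065] [-0.208 -0.2  ] [0.104 0.154] z [0.003 0.131 0.301]
[ 0.523 -0.018  0.062]
[ 0.477 -0.024  0.107]
[ 0.432 -0.046  0.064]
```

Emit:
move_arm --jaw '[0,0,0,0,0,0,0,0,0,0,0,0]' --dp '[[0,0.88,0.32],[0,0.87,0.36],[0,0.85,0.4],[0,0.83,0.44],[0,0.81,0.47],[0,0.79,0.5],[0,0.77,0.54],[0,0.74,0.57],[0,0.72,0.6],[0,0.69,0.64],[0,0.66,0.66],[0,0.64,0.7]]' --turn '[[0,0,0],[0,0,0],[0,0,0],[0,0,0],[0,0,0],[0,0,0],[0,0,0],[0,0,0],[0,0,0],[0,0,0],[0,0,0],[0,0,0]]'

```text
time_s: 10.82
position: [0.3949, 0.1708, 0.2609]
tool_rot: [[-0.918, -0.396, 0.0], [-0.396, 0.918, -0.0], [-0.0, -0.0, -1.0]]
ft_force: [5.0, 0.5, -0.3]
grip_width: 0.0108
gripper_force: 31.0
```

Emit:
move_arm --jaw '[0,0,0,0,0,0,0,0,0,0,0,0]' --dp '[[0,0.6,0.72],[0,0.57,0.74],[0,0.54,0.77],[0,0.5,0.8],[0,0.47,0.81],[0,0.43,0.83],[0,0.39,0.85],[0,0.36,0.87],[0,0.32,0.88],[0,0.28,0.8],[0,0,0],[0,0,0]]' --turn '[[0,0,0],[0,0,0],[0,0,0],[0,0,0],[0,0,0],[0,0,0],[0,0,0],[0,0,0],[0,0,0],[0,0,0],[0,0,0],[0,0,0]]'

```text
time_s: 11.82
position: [0.3784, 0.2103, 0.1807]
tool_rot: [[-0.918, -0.396, 0.003], [-0.396, 0.918, -0.003], [-0.001, -0.004, -1.0]]
ft_force: [9.3, -6.9, -0.5]
grip_width: 0.0108
gripper_force: 31.7
```

Emit:
move_arm --jaw '[4,4,4,4,4,4,0,0,0,0,0,0]' --dp '[[0,0,0],[0,0,0],[0,0,0],[0,0,-2],[0,0,-3],[0,0,-3.5],[0,0,-3.5],[0,0,-3.5],[0,-2,-2.5],[0,-3.3,0],[0,-3.3,0],[0,-3.3,0]]' --turn '[[0,0,0],[0,0,0],[0,0,0],[0,0,0],[0,0,0],[0,0,0],[0,0,0],[0,0,0],[0,0,0],[0,0,0],[0,0,0],[0,0,0]]'

```text
time_s: 12.82
position: [0.4242, 0.1011, 0.3608]
tool_rot: [[-0.918, -0.397, -0.0], [-0.397, 0.918, 0.0], [0.0, 0.0, -1.0]]
ft_force: [0.6, 0.5, 0.3]
grip_width: -0.0003
gripper_force: 0.0
```

Emit:
move_arm --jaw '[0,0,0,0,0,0,0,0,0,0,0]' --dp '[[0,-3.3,0],[0,-3.3,0],[0,-3.3,0],[0,-3.3,0],[0,-3.3,0],[0,-3.3,0],[0,-3.3,0],[0,-3.3,0],[0,-3.3,0],[0,-3.1,0],[0,0,0]]' --turn '[[0,0,0],[0,0,0],[0,0,0],[0,0,0],[0,0,0],[0,0,0],[0,0,0],[0,0,0],[0,0,0],[0,0,0],[0,0,0]]'

```text
time_s: 13.73
position: [0.5552, -0.2034, 0.3582]
tool_rot: [[-0.92, -0.393, -0.004], [-0.393, 0.92, 0.001], [0.003, 0.003, -1.0]]
ft_force: [0.8, -0.0, 0.1]
grip_width: 0.0003
gripper_force: 0.0
```

```bash
python3 - <<'E'
from h import *
np.set_printoptions(precision=3,suppress=True)
a,d2=cams.get_image('side');b,d=cams.get_image('top')
cv2.imwrite('pics/s4.png',np.hstack([cv2.resize(x[...,::-1],(400,400)) for x in(a[140:340,220:420],b[190:350,220:400])]))
p=observe()['position'];print(p,p[:2]@[.9184,.3955],p[:2]@[-.3955,.9184])
o=np.array([0.430,-0.1685]);A=np.radians(23.3);R=np.array([[np.cos(A),np.sin(A)],[-np.sin(A),np.cos(A)]])
P=[];
for n,dd in(('top',d),('side',d2)):
    Q=np.array([px2w(n,i,j,dd[j,i]) for j in range(150,340) for i in range(220,420) if dd[j,i]>0])
    S=np.c_[Q[:,:2]@R.T-o,Q[:,2]]
    k=(abs(S[:,0])<.075)&(S[:,1]>-.13)&(S[:,1]<-.01)&(S[:,2]<.2); print(n,'cups in bin zmax',np.percentile(S[k,2],[50,90,98,100]))
    k=(abs(S[:,0])<.07)&(S[:,1]>.02)&(S[:,1]<.15); print(' tray z',np.percentile(S[k,2],[5,50,95]))
E
```

```text
[ 0.554 -0.2    0.36 ] 0.4301168372140346 -0.4025272234332248
top cups in bin zmax [0.049 0.087 0.102 0.112]
 tray z [0.137 0.142 0.658]
side cups in bin zmax [0.066 0.099 0.105 0.111]
 tray z [0.005 0.14  0.144]
```

View pics/s4.png

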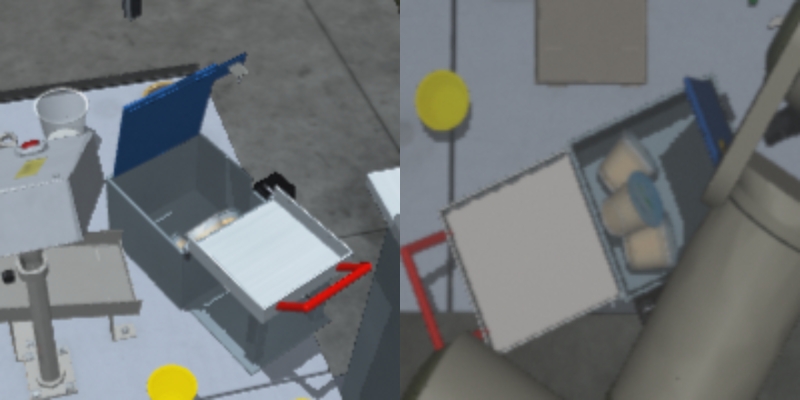

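Tray is level and empty and the cups stay below 0.112 m. The tool is behind the open lid. Approach its outer face.

Emit:
move_arm --jaw '[0,0,0,0,0,0,0,0,0,0,0,0]' --dp '[[0,0,2.5],[0,0,3],[0,0,2.5],[0,0,2],[0,1.2,0],[0,1.2,0],[0,1.2,0],[0,1.0,0],[0,0.7,0],[0,0.5,0],[0,0.4,0],[0,0.3,0]]' --turn '[[0,0,0],[0,0,0],[0,0,0],[0,0,0],[0,0,0],[0,0,0],[0,0,0],[0,0,0],[0,0,0],[0,0,0],[0,0,0],[0,0,0]]'

```text
time_s: 14.83
position: [0.5285, -0.1392, 0.2611]
tool_rot: [[-0.918, -0.396, 0.0], [-0.396, 0.918, -0.0], [-0.0, -0.0, -1.0]]
ft_force: [-0.1, -0.1, 0.7]
grip_width: 0.0001
gripper_force: 0.0
```

Emit:
move_arm --jaw '[0,0,0,0,0,0,0,0,0,0,0,0]' --dp '[[0,0.5,0.16],[0,0.5,0.16],[0,0.5,0.16],[0,0.5,0.16],[0,0.45,0.19],[0,0.45,0.19],[0,0.45,0.19],[0,0.45,0.19],[0,0.41,0.26],[0,0.41,0.26],[0,0.41,0.26],[0,0.41,0.26]]' --turn '[[0,0,0],[0,0,0],[0,0,0],[0,0,0],[0,0,0],[0,0,0],[0,0,0],[0,0,0],[0,0,0],[0,0,0],[0,0,0],[0,0,0]]'

```text
time_s: 15.83
position: [0.5069, -0.0892, 0.2361]
tool_rot: [[-0.918, -0.396, 0.0], [-0.396, 0.918, 0.0], [-0.0, 0.0, -1.0]]
ft_force: [0.8, -0.7, 2.1]
grip_width: -0.0005
gripper_force: 0.8
```

Emit:
move_arm --jaw '[0,0,0,0,0,0,0,0,0,0,0,0]' --dp '[[0,0.37,0.31],[0,0.37,0.31],[0,0.37,0.31],[0,0.37,0.31],[0,0.32,0.37],[0,0.32,0.37],[0,0.32,0.37],[0,0.32,0.37],[0,0.26,0.41],[0,0.26,0.41],[0,0.26,0.41],[0,0.26,0.41]]' --turn '[[0,0,0],[0,0,0],[0,0,0],[0,0,0],[0,0,0],[0,0,0],[0,0,0],[0,0,0],[0,0,0],[0,0,0],[0,0,0],[0,0,0]]'

```text
time_s: 16.83
position: [0.4919, -0.0545, 0.1924]
tool_rot: [[-0.918, -0.396, 0.0], [-0.396, 0.918, -0.0], [0.0, -0.0, -1.0]]
ft_force: [0.1, -1.5, 2.6]
grip_width: -0.0001
gripper_force: 1.0
```

Emit:
move_arm --jaw '[0,0,0,0,0,0,0,0,0,0,0,0]' --dp '[[0,0.2,0.44],[0,0.2,0.44],[0,0.2,0.44],[0,0.2,0.44],[0,0.13,0.47],[0,0.13,0.47],[0,0.13,0.47],[0,0.13,0.47],[0,0.05,0.48],[0,0.05,0.48],[0,0.05,0.48],[0,0.05,0.3]]' --turn '[[0,0,0],[0,0,0],[0,0,0],[0,0,0],[0,0,0],[0,0,0],[0,0,0],[0,0,0],[0,0,0],[0,0,0],[0,0,0],[0,0,0]]'

```text
time_s: 17.83
position: [0.486, -0.0407, 0.1384]
tool_rot: [[-0.918, -0.396, -0.0], [-0.396, 0.918, 0.0], [0.0, 0.0, -1.0]]
ft_force: [-0.5, -0.3, 3.0]
grip_width: -0.0002
gripper_force: 1.8
```

Now press to the stop (TCP z ≈ 0.130, as before), then release.

Emit:
move_arm --jaw '[0,0,0,0,0,0,0,0,0]' --dp '[[0,0,0.2],[0,0,0.2],[0,0,0.2],[0,0,0.1],[0,0,0.1],[0,0,0.1],[0,0,0.1],[0,0,0],[0,0,0]]' --turn '[[0,0,0],[0,0,0],[0,0,0],[0,0,0],[0,0,0],[0,0,0],[0,0,0],[0,0,0],[0,0,0]]'

```text
time_s: 18.58
position: [0.486, -0.0408, 0.1301]
tool_rot: [[-0.918, -0.396, 0.001], [-0.396, 0.918, -0.001], [-0.001, -0.001, -1.0]]
ft_force: [-4.0, 3.2, 14.9]
grip_width: 0.0001
gripper_force: 7.0
```

Emit:
move_arm --jaw '[0,0,0,0,0,0,0,0,0,0,0,0]' --dp '[[0,0,-0.3],[0,0,-0.5],[0,0,-1],[0,0,-3],[0,0,-3.5],[0,0,-3.5],[0,0,-3.5],[0,0,-3.5],[0,0,-3.5],[0,0,0],[0,0,0],[0,0,0]]' --turn '[[0,0,0],[0,0,0],[0,0,0],[0,0,0],[0,0,0],[0,0,0],[0,0,0],[0,0,0],[0,0,0],[0,0,0],[0,0,0],[0,0,0]]'

```text
time_s: 19.58
position: [0.4858, -0.0408, 0.3511]
tool_rot: [[-0.918, -0.396, -0.001], [-0.396, 0.918, 0.0], [0.001, 0.001, -1.0]]
ft_force: [0.5, 0.6, -1.0]
grip_width: -0.0002
gripper_force: 0.0
```

Emit:
move_arm --jaw '[0,0,0,0,0,0,0,0,0,0,0,0]' --dp '[[0,0,0],[0,0,0],[0,0,0],[0,0,0],[0,0,0],[0,0,0],[0,0,0],[0,0,0],[0,0,0],[0,0,0],[0,0,0],[0,0,0]]' --turn '[[0,0,0],[0,0,0],[0,0,0],[0,0,0],[0,0,0],[0,0,0],[0,0,0],[0,0,0],[0,0,0],[0,0,0],[0,0,0],[0,0,0]]'

```text
time_s: 20.58
position: [0.486, -0.0407, 0.352]
tool_rot: [[-0.918, -0.396, 0.0], [-0.396, 0.918, -0.0], [-0.0, -0.0, -1.0]]
ft_force: [-0.1, -0.5, -0.2]
grip_width: -0.0003
gripper_force: 0.0
```

```bash
python3 - <<'E'
from h import *
np.set_printoptions(precision=3,suppress=True)
a,d2=cams.get_image('side')
cv2.imwrite('pics/s5.png',cv2.resize(a[140:340,220:420,::-1],(500,500)))
print(observe()['ft_force'],px2w('side',300,232,d2[232,300]),px2w('side',320,255,d2[255,320]))
E
```

```text
[-1.009 -0.511 -0.449] [ 0.543 -0.08   0.137] [0.509 0.024 0.138]
```

View pics/s5.png

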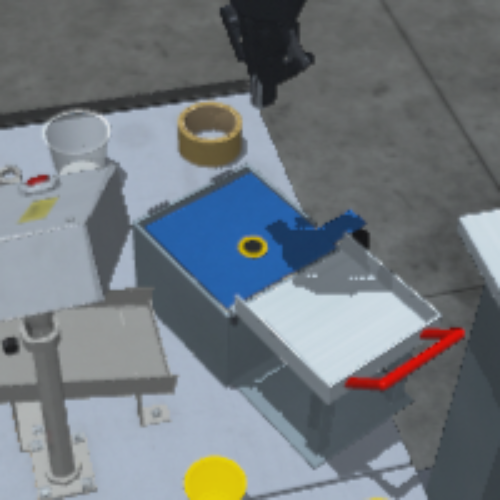

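The lid is shut and held (pad at (253,247), lid level at z ≈ 0.137), the tray is empty and level, and the tool is clear.

```bash
python3 -c "
from rig import ticket
print(ticket.close_job())"
```

```text
the job is handed in; nothing more can be done
None
```

The job is handed in at about 21 s: all three cups are in the bin, the empty tray is back on its rest, and the lid is shut and held by its catch; the bystanders were not touched. The hand-in returned no verdict.

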